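# Secure the tube rack and hold the tall sample up to the inspection camera

## Task

First lay the aluminium retaining bar, grip block up, into the slots of the two posts of the tube rack, so that it bridges the back row of tubes about evenly, and let go of it. Then draw the one tall tube out of the front row and hold it up, cap end up, in front of the inspection camera: the point 40 mm above its bottom in the middle of the camera's view and 100 mm from the lens glass, the tube square to the line of sight, so that its cap end leans away from the camera. Finish holding it there, still and touching nothing but the gripper; leave the short tubes in the rack, do not bump the camera and do not disturb anything else on the bench.

Things in the scene. Friction and masses are not known exactly. Their poses are not given: they have to be found in the camera images.
- rack: Blue block rack for tubes, fixed, 110 (x) by 230 (y) by 55 mm high; origin at the centre of its underside, z up. Six round holes 18.5 mm wide, floors 12 mm above the bench: front row at x = -30 mm, back row at x = +30 mm, each at y = -50, 0, +50 mm. A slotted post stands at each end of the back row (x = +30, y = -100 and +100 mm; see bar_seat).
- bar_seat (a point): Where the centre of the bar's underside belongs: midway between the rack's two posts on the level of their slot floors (rack x = +30, y = 0, z = 96 mm), axes as the rack's. Each post, 44 (x) by 14 (y) mm, has an open-topped slot along y, 24 mm wide, floor 96 mm above the bench, cheeks up to 114 mm.
- bar: Loose retaining bar of bare aluminium, about 110 g: a flat strip 14 (x) by 240 (y) by 8 mm with a grip block in the middle of its top, 14 (x) by 50 (y) mm, reaching 30 mm above the underside. It lies on the bench with the grip block up. Origin at the centre of its underside, y along the strip, z up; both ends alike.
- tall_tube: The sample: the one tall capped tube, 16 mm diameter (cap 18 mm, the top 18 mm), 130 mm long, clear with amber contents, 20 g or so. It stands in one of the three holes of the rack's front row, with a slight lean at most. Origin at the centre of its round bottom, z along its axis towards the cap.
- tall_window (a point): The point of the tall tube to be inspected: on its axis, 40 mm above its bottom (90 mm below the top of its cap); axes as the tube's.
- tall_cap_top (a point): Centre of the top of the tall tube's cap, 130 mm above its bottom; axes as the tube's.
- camera: Inspection camera stand, fixed; origin on the bench straight below the lens glass, z up; the head looks towards its -x. Black foot 110 (x) by 130 (y) by 18 mm, centred at x = +80 mm; aluminium pole 20 mm thick, 320 mm high at x = +95 mm, carrying the head.
- camera_head: Head on that stand: black lens barrel, 44 mm diameter, 30 mm long, on a white box 75 by 56 by 50 mm. Origin at the centre of the lens glass, 250 mm above the bench. -x is the line of sight, out of the lens, tipped 30 degrees below level; y is level; z is square to the sight, 30 degrees from vertical, leaning up and away in front of the lens.
- focus (a point): The camera's point of focus: on the line of sight, 100 mm in front of the lens glass, 200 mm above the bench; axes as camera_head's.
- short_tube0: Short capped tube, 16 mm diameter (cap 18 mm), 80 mm long, standing in a hole of the rack's front row; top 92 mm above the bench. Origin at the centre of its bottom, z to the cap. To be left in the rack.
- short_tube1: Short capped tube, 16 mm diameter (cap 18 mm), 80 mm long, standing in a hole of the rack's front row; top 92 mm above the bench. Origin at the centre of its bottom, z to the cap. To be left in the rack.
- short_tube2: Short capped tube, 16 mm diameter (cap 18 mm), 80 mm long, standing in a hole of the rack's back row; top 92 mm above the bench. Origin at the centre of its bottom, z to the cap. To be left in the rack.
- short_tube3: Short capped tube, 16 mm diameter (cap 18 mm), 80 mm long, standing in a hole of the rack's back row; top 92 mm above the bench. Origin at the centre of its bottom, z to the cap. To be left in the rack.
- short_tube4: Short capped tube, 16 mm diameter (cap 18 mm), 80 mm long, standing in a hole of the rack's back row; top 92 mm above the bench. Origin at the centre of its bottom, z to the cap. To be left in the rack.
- stain_jar: Bystander: amber glass jar, 44 mm diameter, 70 mm high; its origin is the centre of its underside, z up. Leave it alone.
- specimen_cup: Bystander: white lidded specimen cup, 60 mm diameter, 65 mm high; its origin is the centre of its underside, z up. Leave it alone.
- wash_bottle: Bystander: white plastic bottle, 62 mm diameter, 150 mm high; its origin is the centre of its underside, z up. Leave it alone.
- timer: Bystander: flat grey bench timer, 60 by 65 by 24 mm; its origin is the centre of its underside, z up. Leave it alone.
- slide_box: Bystander: small closed box for slides, 38 (x) by 102 (y) by 32 mm; its origin is the centre of its underside, z up. Leave it alone.

How it is judged:
By the outcome, as a careful person would: the job done as asked, in the order asked, and still so for the second after the job is handed in, while the arm keeps its last pose, push and grip.
It also fails if it takes over 48 s, if anything falls off the work surface, if the arm or the gripper's body presses on something with over 40 N, if the wrist force passes 120 N, or if a joint passes its speed limit or range.

## Robot

A 7-joint arm with a two-finger parallel gripper is mounted at the origin on the work surface. World frame = base frame: x ahead of the robot, y to its left, z up, the work surface at z = 0. Lengths are in m, angles in rad, forces in N, time in s.
With the tool pointing down it reaches from about 0.35 to 0.9 m from the base axis. Payload 8.1 kg.
Tool frame: the origin (TCP) lies at the very end of the fingers, on their centre line; the grasp point (between the pads) lies 19 mm behind it; z points along the fingers, y is the line along which they close (so a half turn about z gives the same grasp; the last joint's range is limited). The gripper opens to 85 mm and grips with 20 to 120 N. Pads are 22 mm wide; open, the fingers measure 114 mm over their backs; the gripper's body (76 mm by 85 mm) begins 54 mm behind the grasp point. The pads swing forward as they close: fully open they stand 13 mm farther back than shut.
Start: joints at [-0.103, 0.434, 0.025, 1.573, -0.012, 1.134, -0.075], TCP at [0.625, -0, 0.231] pointing down, gripper open.
Joint ranges: [-2.62, 2.62], [-0.44, 2.09], [-1.27, 1.32], [0.08, 2.57], [-1.32, 4.46], [0.12, 2], [-2.74, 2.74]. Speed limits (rad/s): [2.22, 2.22, 3.01, 3.01, 3.14, 3.14, 3.14].

## Interface

Orientations are given as a rotation vector (axis times angle).
In Python, from rig import manip gives the robot as it stands.
- The arm moves only by the shell command python3 -m jog 'ROWS' [FORCE]. ROWS is JSON, a list of rows, each a list of 7 numbers: the closure, from -1 (fully open) to 1 (shut), then the shift along the tool's x, y, z scaled (see below), then the turn, a rotation vector about the tool's x, y, z scaled (see below). In form: [[grip, x, y, z, wx, wy, wz], ...]. A call has 1 to 10 rows; each row shifts and turns the commanded pose from where the row before left it, along the tool's axes as they then stand; what a row does not reach is not made up. The controller multiplies each number of a shift by 0.2 m and each number of a turn by 90 degrees. A row lasts 1/10 s, in which the tool goes at most 50 mm and 8.59 degrees, less where a joint would pass 70% of its speed; a pose out of reach is approached as far as the arm can. A call with a number of a shift or a turn outside -1 to 1 is refused whole. A call with a gripper value outside its range is refused whole. The fingers move at their own pace and stop on an object; FORCE is the grip in N (left out, the last holds). Time passes only in rows, so rows that do not move let the fingers close. It gives the time, the measured TCP pose, the force, the opening and the grip force at its end, in the units of the state.
- manip.get_state(): the state, without advancing time (a new reading comes with each control period).
- manip.snapshot(name): name is "scene" or "side" or "wrist"; returns a dict with "image" (480x640x3 uint8, blue, green, red), "depth" (480x640 float32, m along the optical axis (not along the pixel's ray), 0 where there is no reading), "vfov" (degrees; the focal length in pixels is half the picture's height over the tangent of half this angle, whatever the lens; pixels are square), "cx", "cy" (the principal point, pixels), "dist_coeffs" ([k1, k2, p1, p2, k3] as OpenCV has them; the pictures are not rectified), "cam_to_world" (4x4, takes a point from camera to world coordinates). Camera axes: x right, y down, z forward; pixel columns grow to the right and rows downward; lengths in m; the calibration is good to about 2 mm. A picture is of the moment at which its call begins.
- manip.finish_job(): hands the job in; it is judged then, once.
The state is a dict: "time": time; "qpos": joint angles; "qvel": joint speeds; "joint_torque": joint torques, N m; "tcp_pos": TCP position; "eef_rot": TCP orientation; "force": force on the tool from outside, world axes, zero at the start; "moment": the same for the moment, N m; "width": finger opening in m; "grasp_force": force on a finger pad.
Only numpy, scipy, OpenCV 4.12 (cv2) and the standard library are available. Lean on these libraries where they do the work, as an engineer would, in place of code of your own. Each camera call takes 0.05 s, during which the arm holds its last target. There are 200 camera calls.

## Working session

There is one attempt and no reset: what is moved stays moved. The work goes in short steps, Python scripts to look and compute and a shell command to move; the robot and the scene stay as the last step left them, time stands still between calls to the robot, and variables do not carry over. Pictures are saved under pics/ and viewed, at most 10 in all, crops included, and the job is handed in when it is done.

```bash
mkdir -p pics; ls; cat > h.py <<'E'
import numpy as np, cv2, pickle
from rig import manip
def snap(n,save=None):
    s=manip.snapshot(n)
    if save: cv2.imwrite(f'pics/{save}.png',s['image']); pickle.dump(s,open(f'{save}.pkl','wb'))
    return s
def K(s):
    f=240/np.tan(np.radians(s['vfov'])/2); return np.array([[f,0,s['cx']],[0,f,s['cy']],[0,0,1.]])
def cloud(s):
    v,u=np.mgrid[:480,:640]; p=np.stack([u,v],-1).reshape(-1,1,2).astype(float)
    r=cv2.undistortPoints(p,K(s),np.array(s['dist_coeffs'])).reshape(480,640,2)
    d=s['depth'][...,None]; P=np.concatenate([r*d,d],-1)
    T=np.array(s['cam_to_world']); W=P@T[:3,:3].T+T[:3,3]; W[s['depth']==0]=np.nan; return W
def proj(s,X):
    T=np.linalg.inv(s['cam_to_world']); rv=cv2.Rodrigues(T[:3,:3])[0]
    return cv2.projectPoints(np.array(X,float).reshape(-1,1,3),rv,T[:3,3],K(s),np.array(s['dist_coeffs']))[0].reshape(-1,2)
E
python3 - <<'E'
from h import *
for n in('scene','side','wrist'):
    s=snap(n,n+'0'); print(n,s['vfov'],np.round(s['cam_to_world'],3).tolist())
a=[cv2.imread(f'pics/{n}0.png') for n in('scene','side')]
print(manip.get_state())
E
```

```text
pics
scene 52.209472277745775 [[0.881, 0.279, -0.382, 1.042], [0.472, -0.481, 0.739, -0.942], [0.022, -0.831, -0.556, 0.87], [0.0, 0.0, 0.0, 1.0]]
side 42.95944513683287 [[-0.881, -0.221, 0.418, -0.036], [-0.473, 0.433, -0.768, 1.059], [-0.011, -0.874, -0.486, 0.814], [0.0, 0.0, 0.0, 1.0]]
wrist 68.98967891342058 [[1.0, 0.001, -0.001, 0.626], [0.001, -0.947, -0.32, 0.083], [-0.001, 0.32, -0.947, 0.373], [0.0, 0.0, 0.0, 1.0]]
{'time': 0.15, 'qpos': array([-0.10261763,  0.43504735,  0.02498995,  1.57388748, -0.01159008,
        1.13405229, -0.07513128]), 'qvel': array([-0.00012311, -0.00236961, -0.00018998, -0.00161912, -0.00025052,
        0.00149889, -0.00081798]), 'joint_torque': array([ 1.93215681e-03, -6.70885992e+01,  1.02606665e+00, -3.16448736e+01,
        1.57136447e-02,  9.07747715e-03, -7.57739531e-05]), 'tcp_pos': array([ 6.24596918e-01, -4.97108061e-05,  2.30716376e-01]), 'eef_rot': array([-2.22098678e+00, -2.22078145e+00,  1.52331861e-03]), 'force': array([ 0.13412227, -0.25949669, -0.51019622]), 'moment': array([-0.01726811,  0.02945468, -0.02137166]), 'grasp_force': 0.0, 'width': 0.08551240069334634}
```

View pics/scene0.png

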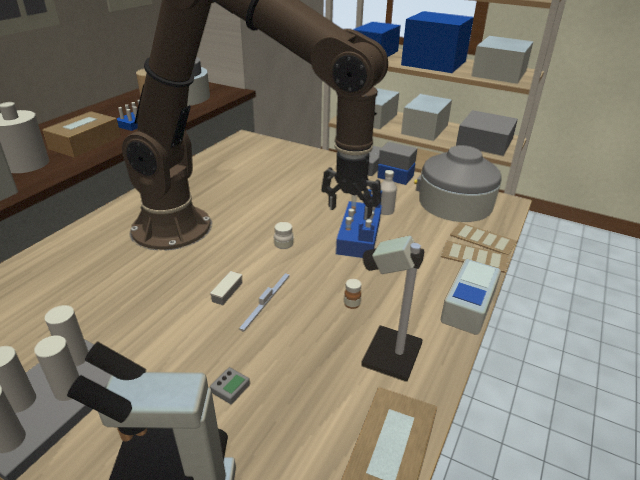

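View pics/side0.png

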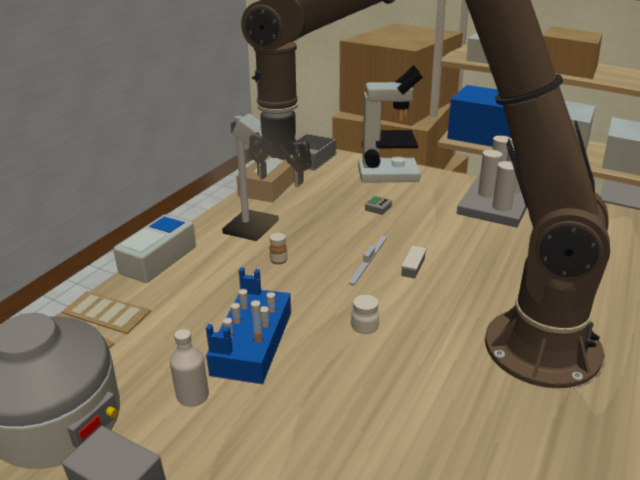

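The scene view shows the rack at (360,230), bar at (265,300) with its block at (266,296), camera foot at (393,352), head at (395,255) with the barrel at (372,258), jar at (353,293). In the side view the rack is at (250,330), the posts at (250,280) and (219,338), and the tall tube around (257,318).

```bash
cat > m.py <<'E'
from h import *
def rect(P): 
    (c,s,a)=cv2.minAreaRect(P[:,:2].astype(np.float32)*1000); return np.round(c,1),np.round(s,1),round(a,2)
for n in('scene0','side0'):
    s=pickle.load(open(n+'.pkl','rb')); W=cloud(s); I=s['image'].astype(int); b,g,r=I[...,0],I[...,1],I[...,2]
    x,y,z=W[...,0],W[...,1],W[...,2]
    print(n,'table z',np.nanmedian(z[(abs(z)<.015)&(x>.3)&(x<.8)&(abs(y)<.4)]))
    blue=(b>90)&(b>2*r)&(b>1.5*g)&(x>.3)&(x<1)&(abs(y)<.5)
    # eroded top
    P=W[blue&(abs(z-.055)<.006)]; print('racktop',len(P),rect(P))
    P=W[blue&(z>.085)&(z<.122)]; 
    k=cv2.kmeans(P[:,:2].astype(np.float32),2,None,(3,50,1e-5),5,2); 
    for i in(0,1): Q=P[k[1][:,0]==i]; print('post',len(Q),Q.mean(0).round(4),Q[:,2].max().round(4),rect(Q))
    print('blue median',np.median(W[blue],0).round(3))
    for nm,bx in {'bar':((200,340),(235,270)) if 0 else None,}.items(): pass
    px={'scene0':dict(bar=(238,268,292,335),foot=(360,325,425,380),head=(360,235,425,275),jar=(340,275,365,310),cup=(270,220,297,250),slide=(205,265,245,305),wash=(378,170,400,216),timer=(208,362,252,405)),
        'side0':dict(bar=(345,230,390,285),foot=(222,205,280,240),head=(228,112,265,140),jar=(266,230,290,265),cup=(348,292,384,335),slide=(400,245,428,278),wash=(168,328,210,405),timer=(362,194,394,214))}[n]
    for nm,(u0,v0,u1,v1) in px.items():
        C=W[v0:v1,u0:u1].reshape(-1,3); C=C[np.isfinite(C[:,0])]; J=I[v0:v1,u0:u1].reshape(-1,3)
        zz=C[:,2]; C=C[zz>(.2 if nm=='head' else .006)]
        if len(C): print(nm,len(C),C.mean(0).round(3),'min',np.percentile(C,2,0).round(3),'max',np.percentile(C,98,0).round(3),rect(C))
E
python3 m.py
python3 - <<'E'
import cv2,numpy as np
a=cv2.imread('pics/scene0.png')[185:285,320:440];b=cv2.imread('pics/side0.png')[230:390,180:310]
c=cv2.imread('pics/wrist0.png')
A=cv2.resize(a,(360,300),interpolation=2);B=cv2.resize(b,(390,480),interpolation=2)
o=np.zeros((590,760,3),np.uint8);o[:300,:360]=A;o[:480,365:755]=B;o[302:572,:360]=cv2.resize(c,(360,270))
cv2.imwrite('pics/crop.png',o)
E
```

```text
scene0 table z -0.0007259697587905789
racktop 742 (array([548.8, 254. ]), array([107.4, 236.9]), 16.69)
post 87 [0.5978 0.175  0.1006] 0.1162 (array([546.2, 245.7]), array([ 82.6, 215.2]), 25.85)
post 6 [0.9434 0.027  0.0856] 0.0865 (array([940.3,  26.9]), array([53.6, 35. ]), 18.76)
blue median [0.586 0.164 0.056]
bar 420 [ 0.453 -0.15   0.015] min [ 0.364 -0.259  0.006] max [ 0.478 -0.036  0.032] (array([ 417. , -153.1]), array([112.9, 241.1]), 4.68)
foot 2186 [ 0.828 -0.169  0.022] min [ 0.773 -0.224  0.009] max [ 0.879 -0.099  0.095] (array([ 824.7, -159. ]), array([110.4, 135. ]), 4.3)
head 1737 [ 0.805 -0.175  0.29 ] min [ 0.743 -0.19   0.25 ] max [ 0.855 -0.14   0.321] (array([ 795.4, -161.6]), array([123. ,  59.7]), 5.62)
jar 435 [ 0.67  -0.055  0.046] min [ 0.648 -0.068  0.009] max [ 0.687 -0.03   0.072] (array([666.7, -47.9]), array([44.2, 44.8]), 26.86)
cup 439 [0.372 0.086 0.044] min [0.342 0.068 0.009] max [0.393 0.119 0.067] (array([367.1,  93.7]), array([57.8, 59.7]), 72.32)
slide 575 [ 0.36  -0.176  0.026] min [ 0.337 -0.22   0.008] max [ 0.377 -0.12   0.034] (array([
[... 1039 characters left out ...]
1.2, 291.9]), 46.77)
jar 478 [ 0.66  -0.032  0.043] min [ 0.643 -0.057  0.008] max [ 0.683 -0.018  0.071] (array([700.7, -90. ]), array([ 45. , 174.6]), 35.6)
cup 896 [0.36  0.114 0.044] min [0.337 0.081 0.008] max [0.388 0.132 0.066] (array([364.5, 105.7]), array([58.9, 58.7]), 13.06)
slide 519 [ 0.351 -0.153  0.026] min [ 0.333 -0.213  0.007] max [ 0.373 -0.113  0.034] (array([ 354.5, -164.9]), array([ 39.7, 110.5]), 5.28)
wash 2244 [0.55  0.453 0.078] min [0.531 0.376 0.01 ] max [0.578 0.475 0.149] (array([553.7, 426.8]), array([102.5,  57.8]), 77.23)
timer 341 [ 0.55  -0.407  0.02 ] min [ 0.523 -0.449  0.006] max [ 0.583 -0.381  0.028] (array([ 552.6, -415.1]), array([82.1, 63.1]), 83.8)
```

View pics/crop.png

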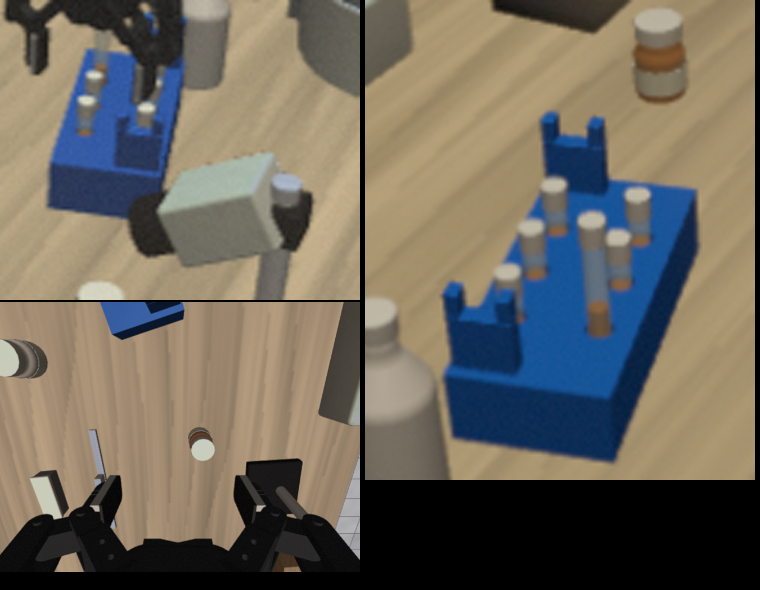

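The crop shows the tall tube (amber bottom, side image) in the front-row hole at rack y = +50, next to the wash bottle. Next I'll refine the bar position and check the rack's fit.

```bash
python3 - <<'E'
from h import *
for n,(u0,v0,u1,v1) in (('scene0',(238,268,292,335)),('side0',(345,230,392,285))):
    s=pickle.load(open(n+'.pkl','rb')); W=cloud(s)[v0:v1,u0:u1].reshape(-1,3)
    W=W[(abs(W[:,0]-.463)<.035)&(W[:,1]<.0)&(W[:,1]>-.3)]
    for lo,hi in((.005,.0105),(.026,.034)):
        P=W[(W[:,2]>lo)&(W[:,2]<hi)]; r=cv2.minAreaRect(P[:,:2].astype(np.float32)*1000)
        l=cv2.fitLine(P[:,:2].astype(np.float32)*1000,2,0,.01,.01).ravel()
        print(n,len(P),P[:,2].mean().round(4),np.round(r[0],1),np.round(r[1],1),round(r[2],1),'line ang',np.degrees(np.arctan2(l[0],l[1])).round(2),l[2:],'x at y mid', l[2]+(r[0][1]-l[3])*l[0]/l[1])
E
```

```text
scene0 258 0.0075 [ 452.7 -150.1] [ 41.3 241.1] 4.7 line ang 175.65 [ 466.6222  -158.16792] x at y mid 466.01172
scene0 73 0.0291 [ 464.7 -149.3] [13.7 51.7] 2.5 line ang 176.58 [ 464.6231  -149.14882] x at y mid 464.62976
side0 218 0.0074 [ 461.5 -144.3] [ 59.1 245.8] 0.4 line ang 176.27 [ 461.78098 -127.36   ] x at y mid 462.88547
side0 64 0.0291 [ 463.4 -142.5] [14.7 57.8] 4.6 line ang 175.24 [ 462.94336 -142.02951] x at y mid 462.98337
```

```bash
python3 -m jog '[[-1,-0.147,-0.161,0,0,0,-0.009],[-1,-0.147,-0.161,0,0,0,-0.009],[-1,-0.147,-0.161,0,0,0,-0.009],[-1,-0.147,-0.161,0,0,0,-0.009],[-1,-0.147,-0.161,0,0,0,-0.009],[-1,0,0,0.15,0,0,0],[-1,0,0,0.15,0,0,0],[-1,0,0,0,0,0,0],[-1,0,0,0,0,0,0]]'
python3 - <<'E'
from h import *
s=snap('wrist','wrist1'); snap('scene','scene1'); snap('side','side1')
st=manip.get_state(); print(st['tcp_pos'],cv2.Rodrigues(st['eef_rot'])[0].round(3))
W=cloud(s); z=W[...,2]
m=(abs(W[...,0]-.463)<.03)&(abs(W[...,1]+.147)<.14)
for lo,hi in((.005,.0105),(.026,.034)):
    P=W[m&(z>lo)&(z<hi)]; print(len(P))
    if len(P)>5:
        r=cv2.minAreaRect(P[:,:2].astype(np.float32)*1000); print(r)
E
```

```text
time: 1.05
tcp_pos: [0.4681, -0.1513, 0.1715]
eef_rot: [-2.141, -2.298, 0.001]
force: [-0.3, 0.3, -0.5]
width: 0.0854
grasp_force: 0.0
[ 0.46935222 -0.15143664  0.17264879] [[-0.071  0.997  0.002]
 [ 0.997  0.071 -0.   ]
 [-0.001  0.002 -1.   ]]
3198
((465.1787414550781, -145.3763427734375), (14.008790969848633, 239.19601440429688), 3.8805017471313477)
955
((465.40875244140625, -145.16552734375), (13.706058502197266, 49.79570007324219), 3.4362175464630127)
```

View pics/wrist1.png

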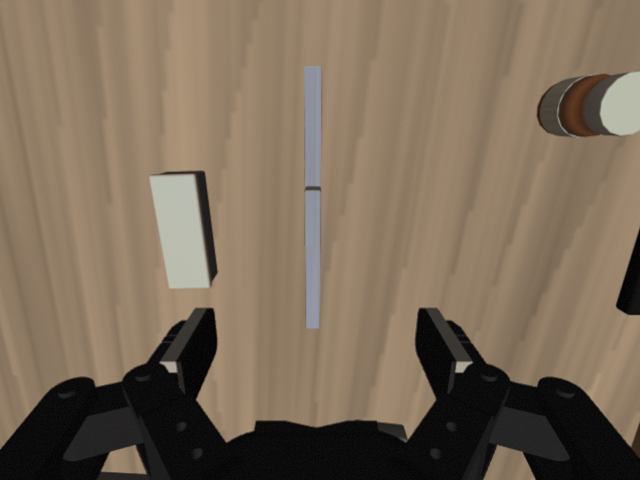

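The wrist view shows the bar vertical at u≈313 (ends v 67–328), centred between the fingers to about 4 mm, with the slide box at (185,230) clear of the left finger.

```bash
python3 -m jog '[[-1,0.032,-0.018,0.165,0,0,0],[-1,0,0,0.165,0,0,0],[-1,0,0,0.165,0,0,0],[-1,0,0,0.165,0,0,0],[-1,0,0,0.16,0,0,0],[-1,0,0,0,0,0,0],[1,0,0,0,0,0,0],[1,0,0,0,0,0,0],[1,0,0,0,0,0,0],[1,0,0,0,0,0,0]]' 50
python3 -m jog '[[1,0,0,0,0,0,0],[1,0,0,0,0,0,0],[1,0,0,0,0,0,0]]'
cat > rk.py <<'E'
from h import *
from scipy.optimize import least_squares
def rack(n,show=True):
    s=pickle.load(open(n+'.pkl','rb')); W=cloud(s); I=s['image'].astype(int); b,g,r=I[...,0],I[...,1],I[...,2]
    z=W[...,2]
    blue=(b>60)&(b>2*r)&(b>1.4*g)&(abs(W[...,0]-.55)<.15)&(abs(W[...,1]-.26)<.18)
    P=W[blue&(abs(z-.055)<.004)]; q=cv2.minAreaRect(P[:,:2].astype(np.float32)*1000); print(n,len(P),q, 'ztop',np.median(P[:,2]).round(4))
    c=np.array(q[0])/1000; a=np.radians(q[2] if q[1][0]<q[1][1] else q[2]-90)
    # post tops
    Q=W[blue&(z>.09)]; L=(Q[:,:2]-c)@np.array([[np.cos(a),-np.sin(a)],[np.sin(a),np.cos(a)]])
    for sg in(-1,1):
        M=L[:,1]*sg>0
        if M.sum()>4: print(' post',sg,M.sum(),'x',np.percentile(L[M,0],[2,98]).round(4),'y',np.percentile(L[M,1],[2,98]).round(4),'ztop',np.percentile(Q[M,2],[98]).round(4))
    return c,a
if __name__=='__main__':
    import sys
    for n in sys.argv[1:]: rack(n)
E
python3 rk.py scene1 side1
```

```text
time: 2.2
tcp_pos: [0.4651, -0.1456, 0.0086]
eef_rot: [2.14, 2.297, 0.002]
force: [0.2, -0.2, -0.2]
width: 0.0286
grasp_force: 0.0
time: 2.5
tcp_pos: [0.4647, -0.1454, 0.0082]
eef_rot: [2.141, 2.297, 0.001]
force: [-1.2, 1.1, 10.5]
width: 0.0132
grasp_force: 49.3
scene1 767 ((548.81298828125, 253.15753173828125), (107.6028823852539, 234.10870361328125), 16.512496948242188) ztop 0.0548
 post -1 87 x [0.0078 0.0508] y [-0.1074 -0.0876] ztop [0.1157]
 post 1 57 x [0.0125 0.0502] y [0.0913 0.111 ] ztop [0.1155]
side1 2211 ((546.8622436523438, 260.42193603515625), (109.6905746459961, 233.52767944335938), 16.350013732910156) ztop 0.0541
 post -1 164 x [0.0091 0.0511] y [-0.1068 -0.0902] ztop [0.1143]
 post 1 240 x [0.0072 0.0503] y [0.0916 0.1077] ztop [0.1147]
```

```bash
python3 -m jog '[[1,0,0,-0.1,0,0,0],[1,0,0,-0.24,0,0,0],[1,0,0,-0.24,0,0,-0.046],[1,0,0,-0.24,0,0,-0.046],[1,0,0,-0.24,0,0,-0.046],[1,0,0,-0.15,0,0,0],[1,0,0,0,0,0,0]]' 60
python3 -m jog '[[1,0.201,0.124,0,0,0,0],[1,0.201,0.124,0,0,0,0],[1,0.201,0.124,0,0,0,0],[1,0.201,0.124,0,0,0,0],[1,0.201,0.124,0,0,0,0],[1,0.201,0.124,0,0,0,0],[1,0.201,0.124,0,0,0,0],[1,0.201,0.124,0,0,0,0],[1,0.201,0.124,0,0,0,0],[1,0,0,0,0,0,0]]'
python3 - <<'E'
from h import *
snap('wrist','wrist2');snap('scene','scene2'); snap('side','side2')
st=manip.get_state(); print(st['tcp_pos'],cv2.Rodrigues(st['eef_rot'])[0].round(3))
E
python3 rk.py wrist2 scene2 side2
```

```text
time: 3.2
tcp_pos: [0.4663, -0.1459, 0.254]
eef_rot: [1.876, 2.51, 0.006]
force: [0.3, -0.6, -1.8]
width: 0.0127
grasp_force: 58.9
time: 4.2
tcp_pos: [0.574, 0.273, 0.2472]
eef_rot: [-1.867, -2.521, -0.002]
force: [0.2, -0.2, -1.6]
width: 0.0129
grasp_force: 59.0
[0.57513914 0.26434508 0.24785955] [[-0.284  0.959 -0.002]
 [ 0.959  0.284 -0.002]
 [-0.001 -0.002 -1.   ]]
wrist2 13958 ((548.9877319335938, 258.8912658691406), (109.37501525878906, 228.55340576171875), 16.513105392456055) ztop 0.0548
 post 1 508 x [-0.0312  0.0511] y [0.0142 0.1075] ztop [0.2595]
scene2 773 ((548.5700073242188, 254.42404174804688), (107.6602554321289, 231.68675231933594), 16.414094924926758) ztop 0.0547
 post -1 96 x [0.0077 0.0506] y [-0.1074 -0.0896] ztop [0.1156]
 post 1 58 x [0.0123 0.05  ] y [0.0889 0.1055] ztop [0.1152]
side2 2195 ((547.1875610351562, 260.7428283691406), (109.99832916259766, 234.69764709472656), 16.83485221862793) ztop 0.0541
 post -1 160 x [0.0084 0.0494] y [-0.1065 -0.0912] ztop [0.1153]
 post 1 237 x [0.0076 0.0504] y [0.0918 0.1077] ztop [0.1146]
```

View pics/wrist2.png

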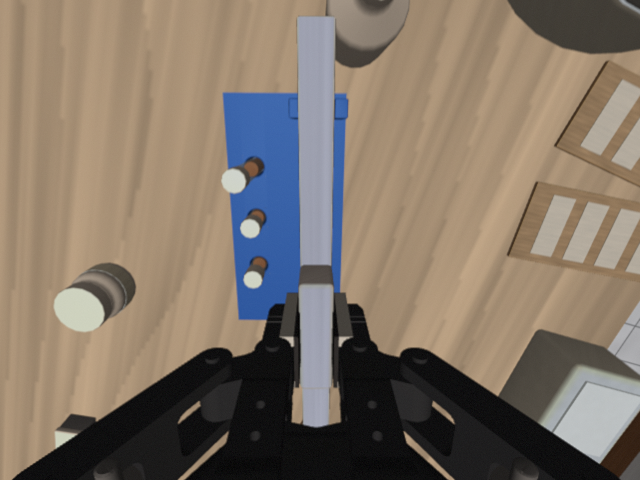

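The wrist view shows the bar along u≈316 over the back row and post at (318,108). The front-row tubes are at (234,180), which is the tall one, (250,228) and (253,280). The arm was still settling, so I'll remeasure.

```bash
python3 - <<'E'
from h import *
snap('wrist','wrist3'); st=manip.get_state(); print(st['tcp_pos'],st['qvel'].round(3))
from rk import rack
s=pickle.load(open('wrist3.pkl','rb')); W=cloud(s); I=s['image'].astype(int); z=W[...,2]
c,a=rack('wrist3')
b,g,r=I[...,0],I[...,1],I[...,2]; bl=(b>60)&(b>2*r)&(b>1.4*g)
Q=W[bl&(abs(z-.114)<.006)]; print('cheek',len(Q),cv2.minAreaRect(Q[:,:2].astype(np.float32)*1000))
P=W[(z>.235)&(z<.28)&~bl&(np.abs(np.arange(640)[None]-316)<25)]
t=st['tcp_pos']
for lo,hi in((.238,.256),(.262,.28)):
    M=P[(P[:,2]>lo)&(P[:,2]<hi)]
    print(len(M),M[:,2].mean().round(4),cv2.minAreaRect(M[:,:2].astype(np.float32)*1000))
R=np.array([[np.cos(a),-np.sin(a)],[np.sin(a),np.cos(a)]]); seat=c+R@[.03,0]; print('yaw',np.degrees(a),'seat',seat,'tcp-seat in rack',R.T@(t[:2]-seat))
E
```

```text
[0.57545812 0.26342782 0.24829809] [ 0.014 -0.016  0.006  0.    -0.     0.001 -0.001]
wrist3 14650 ((549.059326171875, 259.05596923828125), (109.01579284667969, 228.33506774902344), 16.491750717163086) ztop 0.0548
 post 1 514 x [0.0078 0.051 ] y [0.0057 0.1076] ztop [0.2585]
cheek 440 ((529.1657104492188, 347.67755126953125), (94.40116882324219, 29.233112335205078), 40.065948486328125)
9988 0.2474 ((569.810546875, 288.545166015625), (21.086488723754883, 189.55027770996094), 14.517635345458984)
4135 0.2694 ((575.9251098632812, 264.632080078125), (19.732038497924805, 50.309234619140625), 13.950279235839844)
yaw 16.491750717163086 seat [0.57782514 0.26757229] tcp-seat in rack [-0.00344617 -0.00330202]
```

```bash
python3 - <<'E'
from h import *
s=pickle.load(open('wrist3.pkl','rb')); W=cloud(s); z=W[...,2]
m=(z>.238)&(z<.258); pts=[]
for v in range(25,255,10):
    u=np.where(m[v])[0]; u=u[(u>280)&(u<350)]; q=W[v,u]; pts.append(np.r_[u.min(),u.max(),np.median(q,0)]); mid=.5*(u.min()+u.max())
    pts[-1][2:]=W[v,int(round(mid))]
p=np.array(pts); print(p[::6].round(4)); 
k=np.polyfit(p[:,3],p[:,2],1); print('yaw',np.degrees(np.arctan(-k[0])),'x at y=.2634',np.polyval(k,.2634),'z slope',np.polyfit(p[:,3],p[:,4],1))
E
```

```text
[[2.970e+02 3.350e+02 5.433e-01 3.763e-01 2.461e-01]
 [2.980e+02 3.340e+02 5.490e-01 3.571e-01 2.470e-01]
 [2.980e+02 3.330e+02 5.552e-01 3.361e-01 2.465e-01]
 [2.990e+02 3.320e+02 5.621e-01 3.131e-01 2.479e-01]]
yaw 16.48010526985501 x at y=.2634 0.576717023957586 z slope [-0.00327688  0.24827413]
```

```bash
python3 -m jog '[[1,0.015,0.013,0.15,0,0,0],[1,0,0,0.15,0,0,0],[1,0,0,0.15,0,0,0],[1,0,0,0.14,0,0,0],[1,0,0,0,0,0,0],[1,0,0,0,0,0,0],[1,0,0,0,0,0,0]]'
python3 - <<'E'
from h import *
a=snap('side','side4')['image']; b=snap('scene','scene4')['image']; print(manip.get_state()['tcp_pos'])
o=np.hstack([cv2.resize(a[230:390,180:310],(390,480),interpolation=2),cv2.resize(b[160:270,320:410],(393,480),interpolation=2)])
cv2.imwrite('pics/c4.png',o)
E
```

```text
time: 5.1
tcp_pos: [0.5785, 0.2684, 0.1333]
eef_rot: [1.881, 2.515, 0.004]
force: [0.5, 0.2, -0.1]
width: 0.0127
grasp_force: 59.0
[0.57835727 0.2687414  0.13322705]
```

View pics/c4.png

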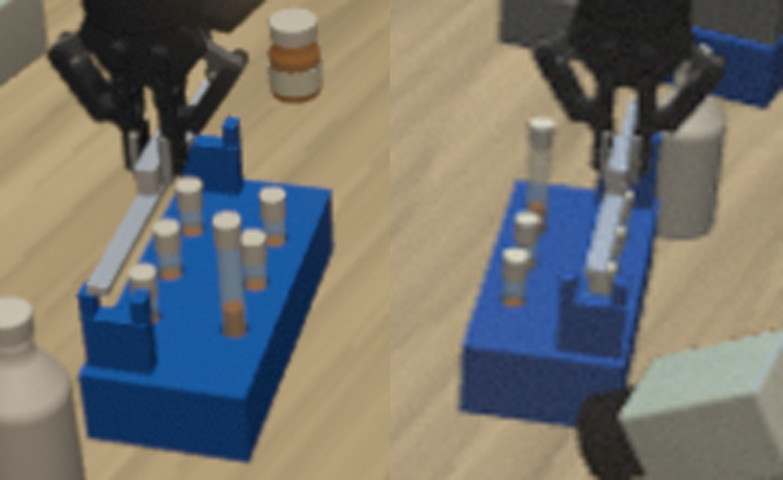

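The bar end is above the near post in both views. I'll check its lateral offset against the cheeks within each camera.

```bash
python3 - <<'E'
from h import *
a=np.radians(16.49); R=np.array([[np.cos(a),-np.sin(a)],[np.sin(a),np.cos(a)]])
for n in('side4','scene4'):
    s=pickle.load(open(n+'.pkl','rb')); W=cloud(s); I=s['image'].astype(int); b,g,r=I[...,0],I[...,1],I[...,2]
    L=(W[...,:2]-[.549,.259])@R; z=W[...,2]; bl=(b>60)&(b>2*r)&(b>1.4*g)
    near=(abs(L[...,0]-.03)<.04)
    for sg in(-1,1):
        e=near&(abs(L[...,1]-sg*.1)<.02)
        P=L[bl&e&(z>.088)&(z<.119)]; 
        if len(P)>5: print(n,sg,'post x',np.percentile(P[:,0],[3,97]).round(4),'y',np.percentile(P[:,1],[3,97]).round(4))
    B=near&(z>.126)&(z<.140)&~bl&(abs(L[...,1])<.14)&(abs(L[...,1])>.04)
    P=L[B]; k=np.polyfit(P[:,1],P[:,0],1) if len(P)>5 else 0
    print(n,'bar n',len(P),'x med',np.median(P[:,0]).round(4),np.percentile(P[:,0],[3,97]).round(4),'y',np.percentile(P[:,1],[1,99]).round(4),'z',np.median(z[B]).round(4),k)
E
```

```text
side4 -1 post x [0.0076 0.0395] y [-0.1062 -0.0896]
side4 1 post x [0.0064 0.0481] y [0.0952 0.1094]
side4 bar n 270 x med 0.0301 [0.0236 0.0379] y [-0.1151  0.1206] z 0.1319 [-0.01519277  0.03127493]
scene4 -1 post x [0.0066 0.0487] y [-0.1111 -0.0952]
scene4 1 post x [0.0452 0.0488] y [0.0895 0.0979]
scene4 bar n 104 x med 0.0277 [0.0222 0.0357] y [-0.1238  0.1089] z 0.1323 [-0.01685522  0.02749176]
```

```bash
python3 -m jog '[[1,0,-0.006,0.04,0,0,0],[1,0,0,0.04,0,0,0],[1,0,0,0.03,0,0,0],[1,0,0,0.02,0,0,0],[1,0,0,0.008,0,0,0],[1,0,0,0,0,0,0],[1,0,0,0,0,0,0]]'
```

```text
time: 5.9
tcp_pos: [0.5757, 0.2679, 0.1043]
eef_rot: [-1.88, -2.516, 0.001]
force: [-4.0, -2.1, 8.8]
width: 0.0128
grasp_force: 60.4
```

```bash
python3 -m jog '[[0.4,0,0,0,0,0,0],[0.2,0,0,0,0,0,0],[0,0,0,0,0,0,0],[-0.1,0,0,0,0,0,0],[-0.1,0,0,0,0,0,0],[-0.1,0,0,-0.1,0,0,0],[-0.1,0,0,-0.2,0,0,0],[-0.1,0,0,-0.25,0,0,0],[-0.1,0,0,0,0,0,0],[-0.1,0,0,0,0,0,0]]'
python3 - <<'E'
from h import *
a=snap('side','side5')['image']; b=snap('scene','scene5')['image']; w=snap('wrist','wrist5')['image'];print(manip.get_state()['tcp_pos'],manip.get_state()['width'])
o=np.hstack([cv2.resize(a[230:390,180:310],(312,384),interpolation=2),cv2.resize(w,(488,366))[:384]] if 0 else [cv2.resize(a[230:390,180:310],(312,384),interpolation=2),cv2.resize(w,(480,384))])
cv2.imwrite('pics/c5.png',o)
R0=np.radians(16.49); R=np.array([[np.cos(R0),-np.sin(R0)],[np.sin(R0),np.cos(R0)]])
for n in('side5','scene5','wrist5'):
    s=pickle.load(open(n+'.pkl','rb')); W=cloud(s); I=s['image'].astype(int); bb,g,r=I[...,0],I[...,1],I[...,2]
    L=(W[...,:2]-[.549,.259])@R; z=W[...,2]; bl=(bb>60)&(bb>2*r)&(bb>1.4*g)
    for nm,lo,hi in(('strip',.099,.109),('block',.122,.131)):
        B=~bl&(abs(L[...,0]-.03)<.014)&(abs(L[...,1])<.14)&(z>lo)&(z<hi)&((np.abs(L[...,1])>.03) if nm=='strip' else True); P=L[B]
        if len(P)>5:print(n,nm,len(P),np.percentile(P,[1,50,99],0).round(4).tolist(),np.median(z[B]).round(4),np.polyfit(P[:,1],P[:,0],1).round(4))
    # white caps front row
    B=(I.min(-1)>140)&(z>.133)&(z<.15)&(abs(L[...,0]+.03)<.03)&(abs(L[...,1]-.05)<.03)
    if B.sum()>3: q=W[B]; print(' cap',len(q),q.mean(0).round(4),cv2.minEnclosingCircle(q[:,:2].astype(np.float32)*1000), q[:,2].max())
E
```

```text
time: 6.9
tcp_pos: [0.5769, 0.2686, 0.2152]
eef_rot: [1.88, 2.516, 0.004]
force: [0.1, -0.0, 0.4]
width: 0.0469
grasp_force: 0.0
[0.5754626  0.26767599 0.2122555 ] 0.04702645208518619
side5 strip 405 [[0.0203, -0.1147], [0.0275, 0.0487], [0.0418, 0.1217]] 0.1031 [-0.0013  0.028 ]
side5 block 109 [[0.0215, -0.0214], [0.0285, 0.0025], [0.0357, 0.0283]] 0.1245 [-0.0053  0.0284]
 cap 36 [0.5052 0.2981 0.1406] ((504.6700134277344, 297.3968505859375), 9.034658432006836) 0.14275187747417972
scene5 strip 137 [[0.0196, -0.1245], [0.0269, -0.0575], [0.0395, 0.1183]] 0.1036 [0.0016 0.0271]
scene5 block 41 [[0.0194, -0.0313], [0.027, -0.0044], [0.033, 0.0192]] 0.1258 [0.0205 0.0266]
 cap 11 [0.5038 0.2958 0.1418] ((504.8165588378906, 297.25604248046875), 8.61523151397705) 0.14456924820381778
wrist5 strip 4276 [[0.0224, -0.1162], [0.0293, 0.0538], [0.0361, 0.1193]] 0.1038 [0.0005 0.0293]
wrist5 block 1337 [[0.0223, -0.0233], [0.0293, 0.0033], [0.0361, 0.0256]] 0.1257 [-0.0012  0.0292]
 cap 627 [0.506  0.2991 0.1418] ((506.08294677734375, 298.6702575683594), 8.886643409729004) 0.14358461057617783
```

View pics/c5.png

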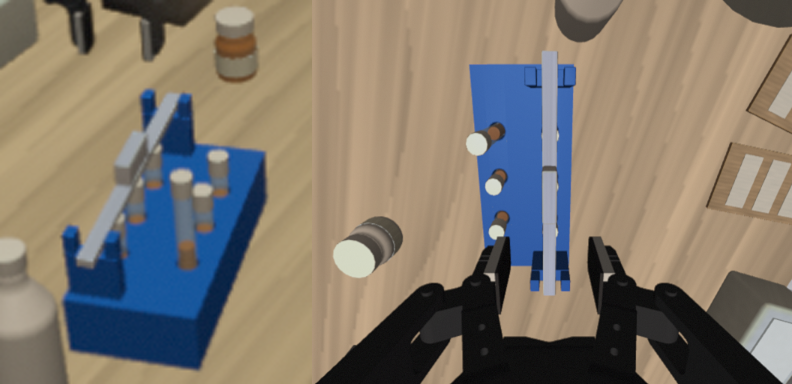

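Bar seated (strip top 0.104, 1 mm off centre, released); tall cap at (0.506, 0.2987). Now the tube.

```bash
python3 -m jog '[[-0.1,0.083,-0.096,0,0,0,0],[-0.1,0.083,-0.096,0,0,0,0],[-0.1,0.082,-0.097,0,0,0,0],[-0.1,0,0,0,0,0,0],[-0.1,0,0,0,0,0,0],[-0.1,0,0,0,0,0,0]]'
python3 - <<'E'
from h import *
s=snap('wrist','wrist6'); st=manip.get_state(); print(st['tcp_pos'],cv2.Rodrigues(st['eef_rot'])[0].round(4).tolist())
W=cloud(s); I=s['image'].astype(int); z=W[...,2]
B=(I.min(-1)>120)&(z>.139)&(z<.146)&(np.hypot(W[...,0]-.506,W[...,1]-.2987)<.02); q=W[B]
print(len(q), cv2.minEnclosingCircle(q[:,:2].astype(np.float32)*1000) if len(q) else 0)
E
```

```text
time: 7.65
tcp_pos: [0.5074, 0.2985, 0.213]
eef_rot: [1.882, 2.515, -0.002]
force: [0.6, 0.6, 0.3]
width: 0.0468
grasp_force: 0.0
[0.5075124  0.29842252 0.21311642] [[-0.282, 0.9594, -0.0003], [0.9594, 0.282, -0.0008], [-0.0007, -0.0006, -1.0]]
508 ((505.71478271484375, 298.85931396484375), 9.009275436401367)
```

```bash
python3 -m jog '[[-0.1,0.004,-0.007,0.15,0,0,0],[-0.1,0,0,0.16,0,0,0],[-0.1,0,0,0.16,0,0,0],[-0.1,0,0,0.14,0,0,0],[-0.1,0,0,0,0,0,0],[1,0,0,0,0,0,0],[1,0,0,0,0,0,0],[1,0,0,0,0,0,0],[1,0,0,0,0,0,0]]' 40
python3 - <<'E'
from h import *
# camera stand from earlier unobstructed views (scene1, side1, scene5, side5, wrist?)
for n in('scene1','scene5','side5','side2'):
    s=pickle.load(open(n+'.pkl','rb')); W=cloud(s); I=s['image'].astype(int); z=W[...,2]
    near=(W[...,0]>.7)&(W[...,0]<.93)&(abs(W[...,1]+.16)<.1)
    F=near&(z>.013)&(z<.023)&(I.max(-1)<80); q=cv2.minAreaRect(W[F][:,:2].astype(np.float32)*1000); print(n,'foot',F.sum(),q)
    P=W[near&(z>.05)&(z<.2)]; print(' pole',len(P),P.mean(0).round(4))
    T=W[near&(z>.31)&(z<.33)]; print(' poletop',len(T),T.mean(0).round(4) if len(T) else 0)
    H=near&(z>.22); print(' head pts',H.sum())
    D=W[near&(z>.21)&(I.max(-1)<60)&(W[...,0]<.79)]; print(' barrel',len(D),D.mean(0).round(4),D.min(0).round(4),D.max(0).round(4))
    B=W[near&(z>.22)&(I.min(-1)>90)&(W[...,0]<.84)]; print(' box',len(B),B.mean(0).round(4),B.min(0).round(4),B.max(0).round(4))
E
```

```text
time: 8.6
tcp_pos: [0.5061, 0.3003, 0.0933]
eef_rot: [1.88, 2.516, 0.004]
force: [0.2, 0.8, 4.8]
width: 0.0159
grasp_force: 38.8
scene1 foot 1747 ((825.9046020507812, -159.7115478515625), (107.89501190185547, 134.35450744628906), 4.166488170623779)
 pole 473 [ 0.841  -0.1639  0.1277]
 poletop 351 [ 0.8219 -0.1635  0.3162]
 head pts 1843
 barrel 201 [ 0.7543 -0.178   0.2643] [ 0.7365 -0.1876  0.2413] [ 0.7732 -0.157   0.2839]
 box 1229 [ 0.8062 -0.1754  0.2931] [ 0.7393 -0.1928  0.2208] [ 0.84   -0.1294  0.3232]
scene5 foot 1754 ((825.84130859375, -159.24310302734375), (108.07576751708984, 134.556640625), 4.041662693023682)
 pole 472 [ 0.8409 -0.164   0.1285]
 poletop 348 [ 0.8219 -0.1633  0.3162]
 head pts 1847
 barrel 202 [ 0.7544 -0.1781  0.2643] [ 0.737  -0.1884  0.242 ] [ 0.7765 -0.1581  0.2832]
 box 1206 [ 0.8059 -0.1754  0.2938] [ 0.7388 -0.1936  0.2204] [ 0.84   -0.1305  0.3239]
side5 foot 330 ((821.63330078125, -149.60171508789062), (109.64631652832031, 126.32827758789062), 4.746308326721191)
 pole 88 [ 0.8313 -0.1529  0.1319]
 poletop 102 [ 0.8114 -0.1536  0.316 ]
 head pts 854
 barrel 1 [ 0.7373 -0.1624  0.2679] [ 0.7373 -0.1624  0.2679] [ 0.7373 -0.1624  0.2679]
 box 407 [ 0.7899 -0.15    0.3012] [ 0.742  -0.1867  0.2553] [ 0.8252 -0.1213  0.3231]
side2 foot 511 ((806.7738037109375, -151.62454223632812), (80.0595703125, 133.09544372558594), 2.3324291706085205)
 pole 100 [ 0.8359 -0.1485  0.0908]
 poletop 97 [ 0.8106 -0.1551  0.3158]
 head pts 815
 barrel 1 [ 0.7364 -0.161   0.2685] [ 0.7364 -0.161   0.2685] [ 0.7364 -0.161   0.2685]
 box 378 [ 0.7891 -0.1514  0.3012] [ 0.745  -0.1872  0.2549] [ 0.8258 -0.1226  0.3228]
```

```bash
python3 -m jog '[[1,0,0,-0.1,0,0,0],[1,0,0,-0.2,0,0,0],[1,0,0,-0.24,0,0,0],[1,0,0,-0.24,0,0,0],[1,0,0,-0.24,0,0,0.046],[1,0,0,-0.24,0,0,0.046],[1,0,0,-0.24,0,0,0.045],[1,0,0,0,0,0,0]]'
python3 -m jog '[[1,-0.237,0.04,0,0,0,0],[1,-0.237,0.04,0,0,0,0],[1,-0.237,0.04,0,0,0,0],[1,-0.237,0.04,0,0,0,0],[1,-0.237,0.04,0,0,0,0],[1,-0.237,0.04,0,0,0,0],[1,-0.237,0.04,0,0,0,0],[1,-0.237,0.04,0,0,0,0],[1,-0.237,0.04,0,0,0,0],[1,-0.237,0.04,0,0,0,0]]'
python3 -m jog '[[1,0,0,0,0,0,0],[1,0,0,0,0,0,0],[1,0,0,0,0,0,0]]'
python3 - <<'E'
from h import *
for n in('wrist','scene','side'): snap(n,n+'7')
st=manip.get_state(); print(st['tcp_pos'],cv2.Rodrigues(st['eef_rot'])[0].round(4).tolist())
E
```

```text
time: 9.4
tcp_pos: [0.5067, 0.3011, 0.3999]
eef_rot: [2.141, 2.296, 0.019]
force: [0.9, 1.4, -0.6]
width: 0.0156
grasp_force: 39.4
time: 10.4
tcp_pos: [0.6191, -0.1691, 0.3922]
eef_rot: [2.139, 2.3, 0.001]
force: [1.9, -0.0, 0.2]
width: 0.0158
grasp_force: 39.4
time: 10.7
tcp_pos: [0.6191, -0.166, 0.3918]
eef_rot: [-2.138, -2.301, -0.001]
force: [-0.3, 0.7, 0.2]
width: 0.0158
grasp_force: 39.4
[ 0.61915756 -0.1656981   0.39206767] [[-0.0744, 0.9972, 0.0005], [0.9972, 0.0744, 0.0005], [0.0004, 0.0006, -1.0]]
```

View pics/wrist7.png

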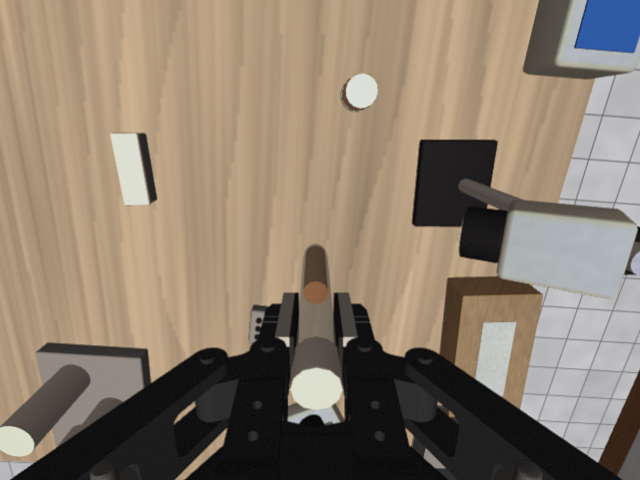

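The wrist view shows the camera barrel at (483,234), box at (565,248), foot (415–495, 140–225), and the tube held between the fingers, bottom at (316,250), cap at (316,388).

```bash
python3 - <<'E'
from h import *
s=pickle.load(open('wrist7.pkl','rb')); W=cloud(s); I=s['image'].astype(int); z=W[...,2]
near=(W[...,0]>.68)&(W[...,0]<.95)&(abs(W[...,1]+.16)<.12)
F=near&(z>.013)&(z<.023)&(I.max(-1)<70); q=cv2.minAreaRect(W[F][:,:2].astype(np.float32)*1000); print('foot',F.sum(),q)
v,u=np.mgrid[:480,:640]
# box: fit model by least squares on box+barrel points: params lens x,y,yaw (z=.25, pitch 30 known)
D=W[near&(z>.2)&(z<.32)&(u>455)&(u<510)&(I.max(-1)<70)]; B=W[near&(z>.2)&(z<.33)&(I.min(-1)>110)&(u>495)&(u<640)]
print('barrel',len(D),D.min(0),D.max(0),'box',len(B))
from scipy.optimize import least_squares
def head(p,P):
    x,y,a,zz=p; c,si=np.cos(a),np.sin(a); Rz=np.array([[c,-si,0],[si,c,0],[0,0,1]])
    t=np.radians(30); X=np.array([np.cos(t),0,np.sin(t)]); Z=np.array([-np.sin(t),0,np.cos(t)])
    R=Rz@np.stack([X,[0,1,0],Z],1); return (P-[x,y,zz])@R
def box_sdf(L,half):
    d=np.abs(L)-half; return np.linalg.norm(np.maximum(d,0),axis=1)+np.minimum(d.max(1),0)
def res(p):
    l=head(p,D); cyl=np.stack([np.hypot(l[:,1],l[:,2])-.022,np.abs(l[:,0]-.015)-.015],1)
    a=np.linalg.norm(np.maximum(cyl,0),axis=1)+np.minimum(cyl.max(1),0)
    b=box_sdf(head(p,B)-[.03+.0375,0,0],np.array([.0375,.028,.025])); return np.r_[a*2,b]
for yaw0 in(4.1,):
    r=least_squares(res,[.745,-.161,np.radians(yaw0),.25],loss='soft_l1',f_scale=.002); print(r.x.round(4),np.degrees(r.x[2]),np.sqrt(np.mean(r.fun**2)))
    l=head(r.x,B); print(l.min(0).round(4),l.max(0).round(4)); l=head(r.x,D); print(l.min(0).round(4),l.max(0).round(4))
# tube
T=W[(np.hypot(W[...,0]-.619,W[...,1]+.166)<.03)&(z>.3)&(z<.45)&(u>298)&(u<335)&(v<330)]; print('tube low',len(T),T[:,2].min())
for v0 in range(250,330,10):
    m=np.where((abs(W[v0,:,0]-.619)<.02)&(z[v0]>.29)&(z[v0]<.45))[0]
    if len(m): c=int(m.mean()); print(v0,m.min(),m.max(),W[v0,c].round(4))
E
```

```text
foot 5449 ((824.58447265625, -154.51271057128906), (109.47834014892578, 126.81555938720703), 4.155891418457031)
barrel 2164 [ 0.735612   -0.18079059  0.24840297] [ 0.77464989 -0.13374592  0.28373741] box 9398
[ 0.7478 -0.1608  0.0655  0.2507] 3.7510727057929647 0.0012655200810028353
[ 0.0299 -0.0276 -0.0206] [0.1162 0.0289 0.028 ]
[-0.0033 -0.0203 -0.0082] [0.029  0.0261 0.0241]
tube low 2541 0.3145530577731225
250 305 325 [ 0.6191 -0.1579  0.3308]
260 303 327 [ 0.6191 -0.1581  0.347 ]
270 302 328 [ 0.6191 -0.1581  0.3613]
280 301 329 [ 0.6192 -0.1587  0.3725]
290 300 330 [ 0.6192 -0.1584  0.3844]
300 282 349 [ 0.6192 -0.1585  0.3941]
310 267 361 [ 0.6188 -0.159   0.4021]
320 265 364 [nan nan nan]
```

```bash
python3 -m jog '[[1,0,0,0,-0.08,0,0],[1,0,0,0,-0.085,0,0],[1,0,0,0,-0.085,0,0],[1,0,0,0,-0.083,0,0],[1,0,0,0,0,0,0],[1,0,0,0,0,0,0],[1,0,0,0,0,0,0]]'
cat > tgt.py <<'E'
from h import *
lens=np.array([.745,-.1605,.25]); a=np.radians(4.0); t=np.radians(30)
X=np.array([np.cos(t)*np.cos(a),np.cos(t)*np.sin(a),np.sin(t)]); Y=np.array([-np.sin(a),np.cos(a),0]); Z=np.cross(X,Y)
def go(lens=lens,off=.0413):
    st=manip.get_state(); R=cv2.Rodrigues(st['eef_rot'])[0]; f=lens-.1*X; T=f+off*Z
    Rt=np.stack([Y,X,-Z],1)  # tool x=Y, y=X, z=-Z
    print('tcp',st['tcp_pos'].round(4),'target',T.round(4),'shift units(tool)',(R.T@(T-st['tcp_pos'])/.2).round(4),'turn units',(cv2.Rodrigues(R.T@Rt)[0].ravel()/(np.pi/2)).round(4),'q',st['qpos'].round(2),'v',np.abs(st['qvel']).max().round(4))
if __name__=='__main__': go()
E
python3 tgt.py
```

```text
time: 11.55
tcp_pos: [0.6206, -0.1665, 0.3932]
eef_rot: [1.861, 2.004, 0.537]
force: [0.2, -0.8, -0.4]
width: 0.0159
grasp_force: 39.4
tcp [ 0.6206 -0.1665  0.3932] target [ 0.638  -0.168   0.2358] shift units(tool) [-0.0136 -0.3188  0.725 ] turn units [ 0.     -0.0011  0.0025] q [ 0.25  0.1   0.03  1.74 -0.24  0.81  0.48] v 0.0128
```

```bash
python3 -m jog '[[1,-0.003,-0.064,0.145,0,0,0],[1,-0.003,-0.064,0.145,0,0,0],[1,-0.003,-0.064,0.145,0,0,0],[1,-0.003,-0.064,0.145,0,0,0],[1,-0.002,-0.063,0.145,0,0,0.0025],[1,0,0,0,0,0,0],[1,0,0,0,0,0,0],[1,0,0,0,0,0,0]]'
python3 tgt.py
python3 - <<'E'
from h import *
a=snap('side','side8')['image']; b=snap('scene','scene8')['image']; w=snap('wrist','wrist8')['image']
o=np.vstack([np.hstack([cv2.resize(a[100:240,210:330],(360,420),interpolation=2),cv2.resize(b[190:330,310:440],(390,420),interpolation=2)])]); cv2.imwrite('pics/c8.png',o)
E
```

```text
time: 12.35
tcp_pos: [0.6382, -0.1689, 0.2366]
eef_rot: [1.865, 1.998, 0.539]
force: [0.2, 0.2, -0.3]
width: 0.0162
grasp_force: 39.5
tcp [ 0.6382 -0.1689  0.2366] target [ 0.638  -0.168   0.2358] shift units(tool) [ 0.0048 -0.0027  0.0034] turn units [ 0.0015 -0.0004 -0.0005] q [ 0.29  0.27 -0.03  1.95 -0.38  0.45  0.64] v 0.0148
```

View pics/c8.png

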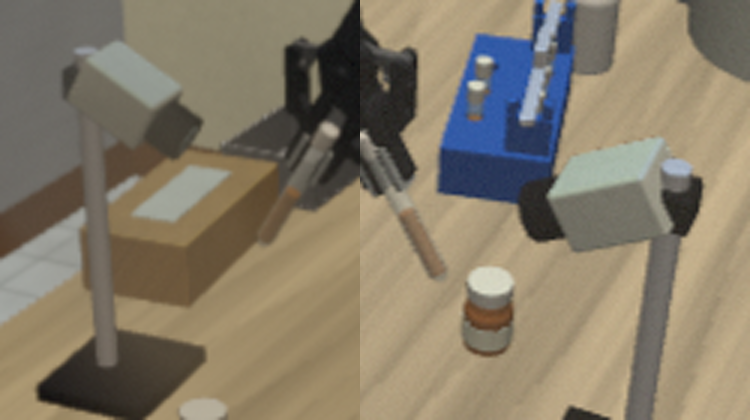

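View pics/wrist8.png

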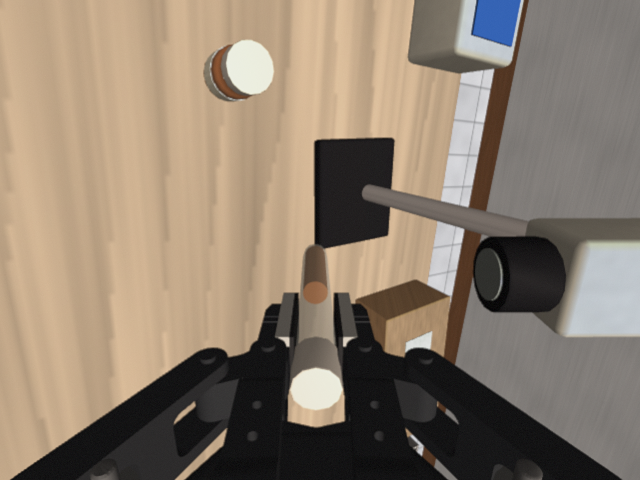

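The tube is held leaning away from the lens. In the wrist view the lens glass is at (488,273) and the tube at u≈316. I'll measure the glass directly, and the tube's axis and tip.

```bash
python3 - <<'E'
from tgt import *
s=pickle.load(open('wrist8.pkl','rb')); W=cloud(s); I=s['image'].astype(int); z=W[...,2]; v,u=np.mgrid[:480,:640]
g=(u>474)&(u<502)&(v>245)&(v<303)&(I.max(-1)>60)&(W[...,0]<.78)&(W[...,0]>.7); 
n,lab,stt,cen=cv2.connectedComponentsWithStats(g.astype(np.uint8)); i=1+stt[1:,4].argmax(); print('glass',stt[i],cen[i])
P=W[lab==i]; print('glass centre',np.median(P,0).round(4),P.mean(0).round(4), 'mid',((P.min(0)+P.max(0))/2).round(4))
w,_,vt=np.linalg.svd(P-P.mean(0)); print('normal',vt[2].round(3),'expected',X.round(3))
D=W[(u>470)&(u<565)&(v>235)&(v<315)&(I.max(-1)<60)&(W[...,0]<.8)&(W[...,0]>.7)]; l=(D-lens)@np.stack([X,Y,Z],1); print('barrel in head frame',np.percentile(l,[1,99],0).round(4))
f=lens-.1*X
# tube in head frame rel. focus, per image row
M=np.stack([X,Y,Z],1)
for n in('wrist8','side8','scene8'):
    s=pickle.load(open(n+'.pkl','rb')); W=cloud(s); L=(W-f)@M
    m=(np.hypot(L[...,0],L[...,1])<.02)&(L[...,2]>-.07)&(L[...,2]<.03); Q=L[m]
    view=(M.T@(np.array(s['cam_to_world'])[:3,3]-f)); view[2]=0; view/=np.linalg.norm(view)
    print(n,len(Q),'bottom z',np.percentile(Q[:,2],[0.5,2]).round(4),'view dir',view.round(2))
    for lo in(-.035,-.02,-.005,.01):
        q=Q[abs(Q[:,2]-lo)<.006]
        if len(q)>8:
            def rs(c): return np.hypot(q[:,0]-c[0],q[:,1]-c[1])-.008
            from scipy.optimize import least_squares
            r=least_squares(rs,-.006*view[:2],loss='soft_l1',f_scale=.001); print('  z',lo,len(q),'axis at',r.x.round(4))
E
```

```text
glass [491 252  11  49 126] [498.48412698 276.8968254 ]
glass centre [ 0.7389 -0.1573  0.2608] [ 0.7392 -0.1581  0.26  ] mid [ 0.7396 -0.1602  0.2579]
normal [0.838 0.08  0.539] expected [0.864 0.06  0.5  ]
barrel in head frame [[-0.0009 -0.0183 -0.0175]
 [ 0.0298  0.0213  0.0219]]
wrist8 1142 bottom z [-0.0332 -0.0307] view dir [0.01 1.   0.  ]
  z -0.035 40 axis at [ 0.0002 -0.0015]
  z -0.02 164 axis at [ 0.0003 -0.0014]
  z -0.005 198 axis at [ 0.0003 -0.0015]
  z 0.01 249 axis at [ 0.0004 -0.0016]
side8 138 bottom z [-0.0374 -0.0363] view dir [-0.17  0.99  0.  ]
  z -0.035 12 axis at [-0.0054 -0.0022]
  z -0.02 26 axis at [-0.     -0.0018]
  z -0.005 30 axis at [ 0.0007 -0.0036]
  z 0.01 24 axis at [ 0.0008 -0.0019]
scene8 192 bottom z [-0.0376 -0.0344] view dir [ 0.61 -0.79  0.  ]
  z -0.035 19 axis at [-0.0018 -0.003 ]
  z -0.02 34 axis at [-0.0016 -0.0025]
  z -0.005 38 axis at [-0.0016 -0.0041]
  z 0.01 35 axis at [-0.0014 -0.0033]
```

```bash
python3 -m jog '[[1,0.0055,-0.003,0.004,0,0,0],[1,0,0,0,0,0,0],[1,0,0,0,0,0,0],[1,0,0,0,0,0,0],[1,0,0,0,0,0,0]]'
python3 tgt.py
```

```text
time: 13.0
tcp_pos: [0.6362, -0.1678, 0.2333]
eef_rot: [1.868, 1.999, 0.537]
force: [0.1, 0.1, -1.2]
width: 0.0153
grasp_force: 39.5
tcp [ 0.6362 -0.1678  0.2333] target [ 0.638  -0.168   0.2358] shift units(tool) [-0.0015  0.0139 -0.0064] turn units [-0.0003 -0.0007 -0.0012] q [ 0.29  0.27 -0.03  1.96 -0.38  0.45  0.64] v 0.0017
```

```bash
python3 -m jog '[[1,0,0,0,0,0,0],[1,0,0,0,0,0,0]]' >/dev/null; python3 tgt.py; python3 -m jog '[[1,0,0,0,0,0,0],[1,0,0,0,0,0,0]]' >/dev/null; python3 tgt.py;
```

```text
tcp [ 0.6362 -0.1678  0.2332] target [ 0.638  -0.168   0.2358] shift units(tool) [-0.0016  0.014  -0.0067] turn units [-0.0004 -0.0007 -0.0012] q [ 0.29  0.27 -0.03  1.96 -0.38  0.45  0.64] v 0.0021
tcp [ 0.6362 -0.1678  0.2332] target [ 0.638  -0.168   0.2358] shift units(tool) [-0.0017  0.0139 -0.0066] turn units [-0.0003 -0.0008 -0.0012] q [ 0.29  0.27 -0.03  1.96 -0.38  0.45  0.64] v 0.0008
```

```bash
python3 -m jog '[[1,-0.001,0.014,-0.0065,0,0,0],[1,0,0,0,0,0,0],[1,0,0,0,0,0,0],[1,0,0,0,0,0,0],[1,0,0,0,0,0,0],[1,0,0,0,0,0,0],[1,0,0,0,0,0,0],[1,0,0,0,0,0,0],[1,0,0,0,0,0,0],[1,0,0,0,0,0,0]]'; python3 tgt.py
python3 - <<'E'
from tgt import *
from scipy.optimize import least_squares
f=lens-.1*X; M=np.stack([X,Y,Z],1)
for n in('wrist','side','scene'):
    s=snap(n,n+'9'); W=cloud(s); L=(W-f)@M
    Q=L[(np.hypot(L[...,0],L[...,1])<.02)&(L[...,2]>-.07)&(L[...,2]<.02)]
    view=M.T@(np.array(s['cam_to_world'])[:3,3]-f); view=view[:2]/np.linalg.norm(view[:2])
    q=Q[abs(Q[:,2]+.008)<.02]; r=least_squares(lambda c:np.hypot(q[:,0]-c[0],q[:,1]-c[1])-.008,-.006*view,loss='soft_l1',f_scale=.001)
    print(n,len(Q),'axis',r.x.round(4),'bottom',Q[:,2].min().round(4))
    if n!='side':
        g=L[(np.abs(L[...,0]-.1)<.035)&(np.hypot(L[...,1],L[...,2])<.04)&(s['image'].max(-1)<60)]-[.1,0,0]; print('  barrel',np.percentile(g,[1,99],0).round(4).tolist())
E
```

```text
time: 14.4
tcp_pos: [0.638, -0.1678, 0.2358]
eef_rot: [1.867, 2.0, 0.537]
force: [0.1, -0.1, -0.8]
width: 0.0158
grasp_force: 39.5
tcp [ 0.638  -0.1678  0.2358] target [ 0.638  -0.168   0.2358] shift units(tool) [-0.0008 -0.0001  0.    ] turn units [-0.0003 -0.0008 -0.0012] q [ 0.29  0.27 -0.02  1.95 -0.37  0.46  0.63] v 0.0019
wrist 905 axis [ 0.0001 -0.0003] bottom -0.0347
  barrel [[-0.0009, -0.0182, -0.0171], [0.0298, 0.0213, 0.0218]]
side 118 axis [-0.0004 -0.0009] bottom -0.0412
scene 165 axis [-0.0016 -0.0022] bottom -0.0388
  barrel [[0.0019, -0.0268, -0.0136], [0.0275, 0.0023, 0.0228]]
```

```bash
python3 -c "
from rig import manip; print(manip.finish_job())"
```

```text
the job is handed in; nothing more can be done
None
```

I handed the job in at about 14.5 s of the 48 s: the bar was seated in both slots about 1 mm off centre and released. The tall tube was held still with its 40 mm point within about 1–2 mm of focus by the cameras, square to the line of sight, cap end leaning away; I did not re-measure the bystanders or the short tubes at the end.

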